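# Click a sample turntable round to the reader and bolt it

### The job

Push the hand turntable round clockwise by its steel lugs, counting one click for each place the vial still has to go, so that the vial stops under the reader head without going past it. Then push the lock bolt fully home, past its catch, so that the turntable is locked. Do not force anything, and leave the dish, the cassette and the marker around it where they lie.

Things in the scene. Friction and masses are not known exactly. Their poses are not given: they have to be found in the camera images.
- indexer: White housing of the hand turntable, fixed to the bench, 210 x 290 mm, top 43 mm above the bench. Origin on the turntable's upright axis at bench level; x points from its front to the column behind that carries the reader head, y to the side with the lock bolt (left, seen from the front), z up. The column stands 104 to 124 mm out along +x, 145 mm high.
- turntable (a joint): Angle of the turntable (rad), growing clockwise seen from above; 0 = vial under the reader head. One click = 45 deg = 0.785 rad. It starts on a click stop 3 to 6 clicks before 0; end stops at -5.0 and +1.2, so 0 is reached only clockwise. The click stop resists with up to about 6 N at the lugs for the first half of a step, then snaps the disc on to the next stop; let go earlier and it snaps back.
- disc_top (a point): Centre of the top face of the turntable: a white disc 190 mm across, this face 66 mm above the bench, with eight places (dark spots, centres 40 mm from the axis) every 45 deg and, outside each of them, an upright lug to push. A hub 28 mm across stands 8 mm high at the centre.
- vial_lug (a point): Middle of the lug that stands radially outside the vial. The eight lugs are alike: round steel pins 12 mm across, 36 mm high (66 to 102 mm above the bench), centres 83 mm from the axis, every 45 deg, so 52 mm free between neighbours.
- vial_center (a point): Centre, half-way up, of the one white-capped vial on the turntable, 25 mm across, 46 mm high (top 106 mm above the bench), fast in its place, 40 mm from the axis.
- head_tip (a point): Lowest point of the black conical reader head, 124 mm above the bench, 40 mm from the axis along the housing's +x. The vial belongs straight under it. The grey arm above it (32 mm wide, 138 to 158 mm high) runs back to the column.
- bolt (a joint): Travel of the lock bolt (m) along the housing's y: 0 = fully home at its stop, nose 14 mm deep in a notch of the turntable's rim. Starts drawn out at 0.024 to 0.028. Friction 1.5 N; from 0.016 to 0.009 a catch resists with up to about 10 N, then lets the bolt go in and keeps it within about 1.5 mm of home; let go earlier and it springs back. Between click stops the rim blocks it at 0.014.
- bolt_handle (a point): Centre of the bolt's upright dark steel handle: 24 mm along the housing's x, 12 mm along y, 40 mm high (47 to 87 mm above the bench). It lies 142 mm from the axis along the housing's +y with the bolt home, more by the bolt's travel. Free space outside it for pushing inwards.
- dish (a point): Centre of a flat, low petri dish (86 mm across) on the bench: leave alone.
- cassette (a point): Centre of a white test cassette (70 x 21 x 5 mm) on the bench: leave alone.
- marker (a point): Middle of a capped marker pen (132 mm long, 12 mm thick) on the bench: leave alone.

How it is judged:
On the way:
1. the turntable rests on the click stop with the vial under the reader head, the bolt still out (value of joint turntable between -0.1 and 0.1 rad and value of joint bolt above 0.012 m), for 0.2 s.
At the end, for the whole second after the job is handed in: The vial stands under the reader head (within 6 mm, turntable within 0.1 rad of 0) and the lock bolt is home past its catch (within 3 mm of its stop) (value of joint turntable between -0.1 and 0.1 rad and value of joint bolt below 0.003 m and horizontal distance between vial_center and head_tip below 0.006 m); the robot touches nothing.
It fails at once if the turntable is clicked past the reader head (value of joint turntable above 0.5 rad).
It fails at once if the apparatus is pushed with more than 40 N (contact force between indexer and the arm above 40 N or contact force between indexer and the fingers above 40 N).
It fails at once if the dish, cassette or marker is pushed out of its place (30 mm) (distance of any of dish, cassette, marker from where it was at the start of the episode above 0.03 m).
It also fails if it takes over 64 s, if anything falls off the work surface, if the arm or the gripper's body presses on something with over 40 N, if the wrist force passes 120 N, or if a joint passes its speed limit or range.

### The arm

A 7-joint arm with a two-finger parallel gripper is mounted at the origin on a cart in front of the work surface, level with it; the furniture and walls round the work are solid. World frame = base frame: x ahead of the robot, y to its left, z up, the work surface at z = 0. Lengths are in m, angles in rad, forces in N, time in s.
With the tool pointing down it reaches from about 0.425 to 0.925 m from the base axis. Payload 6.8 kg.
Tool frame: the origin (TCP) lies midway between the tips of the shut fingers; the grasp point (between the pads) lies 19 mm behind it; z points along the fingers, y is the line along which they close (so a half turn about z gives the same grasp; the last joint's range is limited). The gripper opens to 85 mm and grips with 20 to 120 N. Pads are 22 mm wide; open, the fingers measure 114 mm over their backs; the gripper's body (76 mm by 85 mm) begins 54 mm behind the grasp point. The pads swing forward as they close: fully open they stand 13 mm farther back than shut.
Start: joints at [-1.392, 0.477, 0.022, 1.555, -0.011, 1.109, -0.083], TCP at [0.191, 0.647, 0.231] pointing down, gripper open.
Joint ranges: [-2.96, 2.96], [-0.34, 2.1], [-1.41, 1.46], [0.24, 2.44], [-1.37, 4.51], [0.17, 1.92], [-2.96, 2.96]. Speed limits (rad/s): [2.39, 2.39, 3.14, 3.14, 3.14, 3.14, 3.14].

### API

Orientations are given as a unit quaternion [w, x, y, z].
In Python, from station import * gives the robot as it stands.
- The arm moves only by the shell command python3 -m creep 'ROWS' [FORCE]. ROWS is JSON, a list of rows, each a list of 7 numbers: the gripper command: -1 is shut, 1 is fully open, values between are in proportion, then the shift along the world's x, y, z in mm, then the turn, a rotation vector about the world's x, y, z in rad. A call has 1 to 5 rows; each row shifts and turns the commanded pose from where the row before left it; what a row does not reach is not made up. A row lasts 1/8 s, in which the tool goes at most 62.5 mm and 10.7 degrees, less where a joint would pass 70% of its speed; a pose out of reach is approached as far as the arm can. A call is refused whole if a number of a shift passes 62.5 or a number of a turn 0.188, either way. A call with a gripper value outside its range is refused whole. The fingers move at their own pace and stop on an object; FORCE is the grip in N (left out, the last holds). Time passes only in rows, so rows that do not move let the fingers close. It gives the time, the measured TCP pose, the force, the opening and the grip force at its end, in the units of the state.
- get_obs(): the state, without advancing time (a new reading comes with each control period).
- read_camera(name): name is "scene" or "top" or "wrist"; returns (picture, depth): 400x640x3 uint8, red, green, blue; 400x640 float32, m along the optical axis (not along the pixel's ray), 0 where there is no reading.
- camera_params(name): a dict with "intrinsics" (3x3 intrinsics, pixels), "cam_to_world" (4x4, takes a point from camera to world coordinates); the wrist camera has in their place "mount" (4x4, takes a point from camera to tool coordinates, whose origin is the TCP and whose axes are the flange's). Camera axes: x right, y up, looking along -z (the intrinsics and any distortion apply to the point x, -y, -z); pixel columns grow to the right and rows downward; lengths in m; the calibration is good to about 2 mm. A picture is of the moment at which its call begins: read the wrist's pose just before it. camera_params takes no time and is no camera call.
- hand_in(): hands the job in; it is judged then, once.
The state is a dict: "t": time; "q": joint angles; "joint_vel": joint speeds; "joint_torque": joint torques, N m; "eef_pos": TCP position; "tool_rot": TCP orientation; "contact_force": force on the tool from outside, world axes, zero at the start; "torque": the same for the moment, N m; "gripper_width": opening from 0.0 (shut) to 1.0 (fully open); "grasp_force": force on a finger pad.
Only numpy, scipy, OpenCV 4.12 (cv2) and the standard library are available. Lean on these libraries where they do the work, as an engineer would, in place of code of your own. Each camera call takes 0.05 s, during which the arm holds its last target. There are 200 camera calls.

## Working session

There is one attempt and no reset: what is moved stays moved. The work goes in short steps, Python scripts to look and compute and a shell command to move; the robot and the scene stay as the last step left them, time stands still between calls to the robot, and variables do not carry over. Pictures are saved under pics/ and viewed, at most 10 in all, crops included, and the job is handed in when it is done.

```bash
mkdir -p pics; ls; python3 - <<'E'
from station import *
import cv2,numpy as np
o=get_obs();print({k:np.round(v,3) for k,v in o.items()})
for n in("top","scene"):
    p,d=read_camera(n);cv2.imwrite(f"pics/{n}0.png",p[...,::-1]);np.save(f"{n}.npy",d)
    c=camera_params(n);print(n,np.round(c["intrinsics"],1).tolist(),np.round(c["cam_to_world"],3).tolist(),[k for k in c])
E
```

```text
pics
{'t': np.float64(0.0), 'q': array([-1.392,  0.478,  0.022,  1.556, -0.011,  1.109, -0.083]), 'joint_vel': array([-0.   , -0.001,  0.001, -0.002,  0.   ,  0.001, -0.001]), 'joint_torque': array([ 0.0000e+00, -5.9646e+01,  1.6080e+00, -2.8119e+01,  1.2000e-02,
        1.0000e-02,  0.0000e+00]), 'eef_pos': array([0.191, 0.647, 0.23 ]), 'tool_rot': array([-0.   ,  0.143,  0.99 , -0.001]), 'contact_force': array([ 0.046, -0.389,  0.142]), 'torque': array([ 0.011,  0.023, -0.016]), 'grasp_force': np.float64(0.0), 'gripper_width': np.float64(1.002)}
top [[487.5, 0.0, 321.0], [0.0, 487.5, 200.5], [0.0, 0.0, 1.0]] [[-0.028, 0.988, -0.151, 0.44], [-0.999, -0.025, 0.024, 0.222], [0.02, 0.152, 0.988, 1.122], [0.0, 0.0, 0.0, 1.0]] ['intrinsics', 'cam_to_world']
scene [[389.2, 0.0, 329.5], [0.0, 389.2, 195.8], [0.0, 0.0, 1.0]] [[0.481, 0.653, -0.585, 0.085], [-0.877, 0.344, -0.336, -0.066], [-0.018, 0.675, 0.738, 0.74], [0.0, 0.0, 0.0, 1.0]] ['intrinsics', 'cam_to_world']
```

View pics/top0.png

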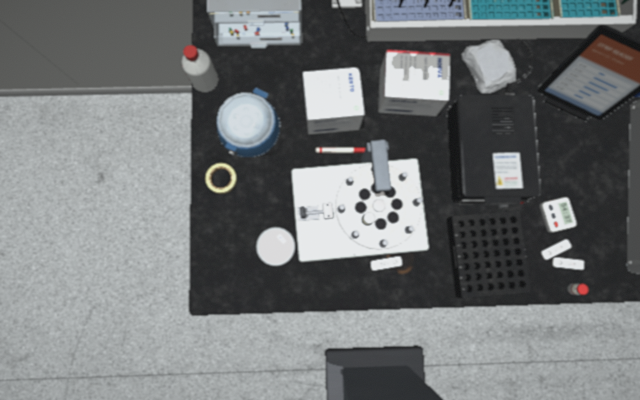

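View pics/scene0.png

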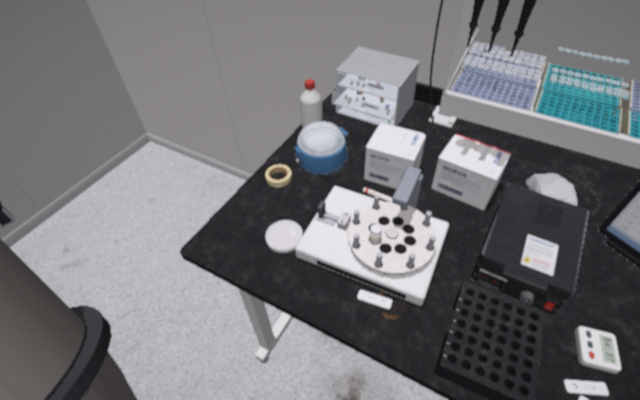

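The scene view shows the vial at (375,232) and the bolt handle at (322,210). In the top view the disc centre is near (380,207), the vial is front-left at about (368,219), and the head arm is at (378,165). That means about 3 clicks. Next I'll measure on an enlarged crop.

```bash
cat > h.py <<'E'
from station import *
import cv2,numpy as np
def ray(name,uv,z):
    c=camera_params(name);K=c["intrinsics"];T=c["cam_to_world"]
    uv=np.atleast_2d(np.array(uv,float))
    d=np.c_[(uv[:,0]-K[0,2])/K[0,0],-(uv[:,1]-K[1,2])/K[1,1],-np.ones(len(uv))]@T[:3,:3].T
    return T[:3,3]+d*((z-T[2,3])/d[:,2])[:,None]
def proj(name,P):
    c=camera_params(name);K=c["intrinsics"];T=c["cam_to_world"]
    p=(np.atleast_2d(P)-T[:3,3])@T[:3,:3]
    return np.c_[K[0,0]*p[:,0]/-p[:,2]+K[0,2],K[1,1]*-p[:,1]/-p[:,2]+K[1,2]]
E
python3 - <<'E'
from h import *
im=cv2.imread("pics/top0.png");g=cv2.cvtColor(im,cv2.COLOR_BGR2GRAY)
x0,y0=280,140
cr=im[y0:270,x0:440];cv2.imwrite("pics/topc.png",cv2.resize(cr,None,fx=5,fy=4.5,interpolation=cv2.INTER_CUBIC)[:600])
w=cv2.morphologyEx((g>150).astype(np.uint8),cv2.MORPH_CLOSE,np.ones((9,9)))
cs,_=cv2.findContours(w,0,1)
for c in cs:
    if 8000<cv2.contourArea(c)<20000:
        P=ray("top",cv2.convexHull(c)[:,0],.043)[:,:2]
        r=cv2.minAreaRect((P*1000).astype(np.float32));print(r,np.round(cv2.boxPoints(r)))
b=(g[y0:270,x0:440]<110).astype(np.uint8)
n,l,s,ce=cv2.connectedComponentsWithStats(b)
for i in range(1,n):
    if 5<s[i,4]<150:
        u=ce[i]+[x0,y0];print(np.round(u,1),s[i,2:],np.round(ray("top",u,.066)[0,:2]*1000),np.round(ray("top",u,.102)[0,:2]*1000))
E
```

```text
((588.0148315429688, 156.515869140625), (288.0558166503906, 378.1461486816406), 3.6551084518432617) [[432. 336.]
 [456. -41.]
 [744. -23.]
 [720. 354.]]
[372.6 169.1] [ 2  6 10] [669.  80.] [661.  85.]
[401.6 177.3] [ 5  5 19] [649.  16.] [641.  23.]
[348.8 182.6] [ 5  4 15] [639. 134.] [633. 137.]
[383.6 190.9] [ 23  14 131] [619.  58.] [613.  63.]
[364.3 193.7] [10 10 81] [614. 101.] [608. 105.]
[396.5 203.7] [10 10 83] [590.  31.] [585.  37.]
[415.5 202.2] [ 5  5 17] [592. -11.] [587.  -3.]
[360.4 206.9] [10 11 83] [585. 111.] [580. 114.]
[302.8 212.4] [ 5 11 45] [576. 237.] [571. 236.]
[340.8 210.2] [5 3 9] [578. 154.] [574. 156.]
[392.7 217. ] [10 11 86] [561.  41.] [556.  47.]
[380.4 223.5] [10 10 83] [547.  68.] [543.  73.]
[407.2 230.1] [ 4  6 15] [531.  10.] [528.  18.]
[353.5 236. ] [4 3 6] [521. 128.] [519. 131.]
[381.5 244. ] [ 4  6 11] [502.  68.] [500.  73.]
```

View pics/topc.png

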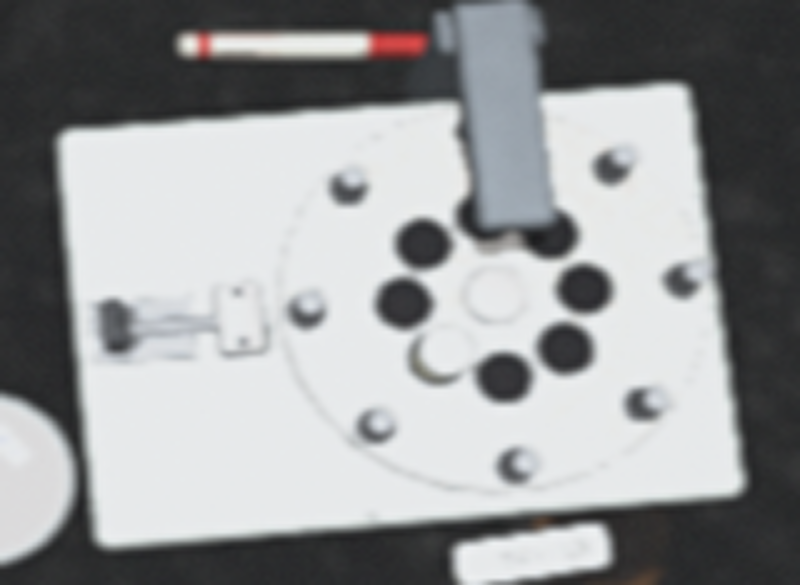

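The vial is front-left of the axis at crop (440,350), so it has 3 clicks to go. From opposite spots the axis is at about (587, 71) mm, with the housing's yaw about +3.65°. I'll use shut fingers to push the front lug toward +y, re-setting after each click. First I go to a hover point.

```bash
R='[-1,21,-41,0,0,0,-0.0815]'
python3 -m creep '[[-1,21,-41,0,0,0,-0.0815],[-1,21,-41,0,0,0,-0.0815],[-1,21,-41,0,0,0,-0.0815],[-1,21,-41,0,0,0,-0.0815],[-1,21,-41,0,0,0,-0.0815]]'
python3 -m creep '[[-1,21,-41,0,0,0,-0.0815],[-1,21,-41,0,0,0,-0.0815],[-1,21,-41,0,0,0,-0.0815],[-1,21,-41,0,0,0,-0.0815],[-1,21,-41,0,0,0,-0.0815]]'
python3 -m creep '[[-1,21,-41,0,0,0,-0.0815],[-1,21,-41,0,0,0,-0.0815],[-1,21,-41,0,0,0,-0.0815],[-1,21,-41,0,0,0,-0.0815],[-1,21,-41,0,0,0,-0.0815]]'
```

```text
t: 0.72
eef_pos: [0.2964, 0.4408, 0.2311]
tool_rot: [-0.0, 0.342, 0.94, -0.0]
contact_force: [1.1, -0.2, 1.1]
gripper_width: -0.001
grasp_force: 0.0
t: 1.35
eef_pos: [0.4013, 0.2359, 0.2312]
tool_rot: [-0.0, 0.525, 0.851, -0.0]
contact_force: [0.6, -0.6, -0.0]
gripper_width: -0.002
grasp_force: 0.0
t: 1.98
eef_pos: [0.5062, 0.0312, 0.2312]
tool_rot: [-0.0, 0.686, 0.728, -0.0]
contact_force: [0.7, 0.6, 0.2]
gripper_width: -0.002
grasp_force: 0.0
```

```bash
cat >> h.py <<'E'
from scipy.spatial.transform import Rotation as Ro
def wrist(tag):
    o=get_obs();p,d=read_camera("wrist");cv2.imwrite(f"pics/{tag}.png",p[...,::-1])
    c=camera_params("wrist");q=o["tool_rot"];M=np.eye(4);M[:3,:3]=Ro.from_quat(np.r_[q[1:],q[0]]).as_matrix();M[:3,3]=o["eef_pos"]
    return p,d,c["intrinsics"],M@c["mount"]
def cloud(d,K,T):
    v,u=np.mgrid[:d.shape[0],:d.shape[1]]
    P=np.stack([(u-K[0,2])/K[0,0]*d,-(v-K[1,2])/K[1,1]*d,-d],-1)
    return P@T[:3,:3].T+T[:3,3]
E
python3 - <<'E'
from h import *
p,d,K,T=wrist("w0");P=cloud(d,K,T);np.save("P.npy",P)
r=np.hypot(P[...,0]-.5875,P[...,1]-.071)
m=((P[...,2]>.094)&(P[...,2]<.108)&(r<.12)&(d>0)).astype(np.uint8)
n,l,s,_=cv2.connectedComponentsWithStats(m)
for i in range(1,n):
    if s[i,4]>30: print(s[i],np.round(1000*np.median(P[l==i],0)))
E
```

```text
[418  34  18  17 236] [580. 153. 102.]
[344  68  15  16 189] [524. 125. 102.]
[486  68  20  15 240] [640. 132. 101.]
[372 100  30  30 677] [556.  97. 106.]
[537 121  29  16 204] [690.  94. 101.]
[315 141  13  15 158] [504.  66. 102.]
[342 204  13  14 144] [532.  10. 102.]
[467 204  16  14 170] [647.  17. 101.]
[402 228  14  14 150] [591. -11. 102.]
```

View pics/w0.png

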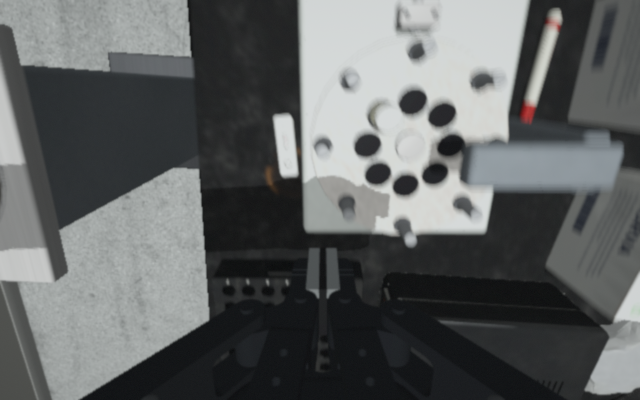

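The wrist view confirms it: front lug (323,147) at (504,66) mm, vial at (381,113) → (556,97) mm, front-left, and the axis at (586,71). I'll lower into the gap behind the front lug.

```bash

python3 -m creep '[[-1,2,3,-50,0,0,0],[-1,1,3,-50,0,0,0],[-1,0,0,-35,0,0,0],[-1,0,0,-18,0,0,0],[-1,0,0,0,0,0,0]]'
python3 -m creep '[[-1,0,5,0,0,0,0],[-1,0,5,0,0,0,0],[-1,0,5,0,0,0,0],[-1,0,4,0,0,0,0],[-1,0,4,0,0,0,0]]'
```

```text
t: 2.65
eef_pos: [0.5076, 0.0383, 0.077]
tool_rot: [-0.001, 0.685, 0.729, -0.002]
contact_force: [0.3, 0.5, 0.7]
gripper_width: -0.001
grasp_force: 0.0
t: 3.28
eef_pos: [0.509, 0.0553, 0.0792]
tool_rot: [0.002, 0.687, 0.727, -0.002]
contact_force: [-1.9, -13.8, 6.2]
gripper_width: 0.0
grasp_force: 6.6
```

```bash
cat >> h.py <<'E'
def lugs(tag,name="wrist"):
    p,d,K,T=wrist(tag);P=cloud(d,K,T)
    r=np.hypot(P[...,0]-.586,P[...,1]-.071)
    m=((P[...,2]>.094)&(P[...,2]<.109)&(r<.1)&(d>0)).astype(np.uint8)
    n,l,s,_=cv2.connectedComponentsWithStats(m)
    for i in range(1,n):
        if s[i,4]>30:
            q=np.median(P[l==i],0);a=np.degrees(np.arctan2(q[1]-.071,q[0]-.586))-3.65
            print(s[i],np.round(1000*q),"ang %.1f r %.1f"%(a,1000*np.hypot(q[1]-.071,q[0]-.586)))
E
python3 - <<'E'
from h import *
lugs("w1");o=get_obs();print(o["eef_pos"],o["contact_force"],o["torque"],o["q"])
E
```

```text
[ 533   42   49   37 1369] [586. 153. 101.] ang 86.6 r 81.9
[368 102  34  34 878] [528. 130. 102.] ang 130.7 r 82.7
[ 418  172   66   60 3009] [557. 101. 106.] ang 130.8 r 41.4
[ 290  236   66   52 1757] [506.  66. 102.] ang -180.2 r 80.3
[564 356  35  31 707] [642.  13. 100.] ang -49.7 r 80.5
[0.50895552 0.05691555 0.07922111] [ -1.52913148 -10.11280776   5.39111192] [-2.03178151  0.45317172  0.11358843] [-0.61217125  0.45887681  0.47087357  2.0927476  -0.32621801  0.66033151
  0.13469121]
```

View pics/w1.png

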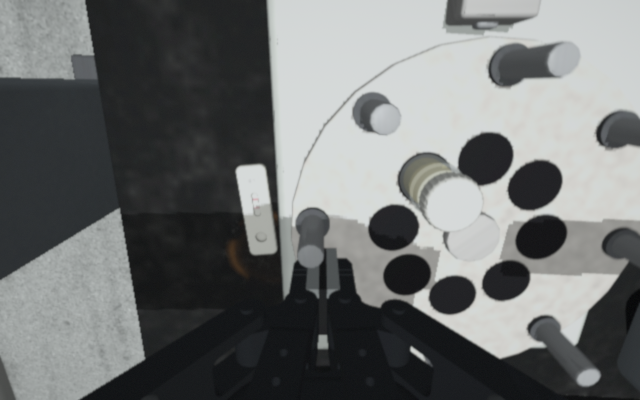

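The view shows the finger (325,300) against the front lug (312,240), with the disc turned about 4°. I'll keep pushing slowly.

```bash

python3 -m creep '[[-1,0,3,0,0,0,0],[-1,0,3,0,0,0,0],[-1,0,3,0,0,0,0],[-1,0,3,0,0,0,0],[-1,0,0,0,0,0,0]]'
python3 -m creep '[[-1,0,3,0,0,0,0],[-1,0,3,0,0,0,0],[-1,0,2,0,0,0,0],[-1,0,2,0,0,0,0],[-1,0,0,0,0,0,0]]'
```

```text
t: 3.95
eef_pos: [0.5099, 0.0724, 0.0793]
tool_rot: [0.001, 0.685, 0.728, 0.001]
contact_force: [0.9, -3.8, 1.4]
gripper_width: 0.004
grasp_force: 2.0
t: 4.58
eef_pos: [0.5109, 0.0829, 0.0792]
tool_rot: [0.002, 0.685, 0.728, 0.001]
contact_force: [2.1, -3.6, 0.6]
gripper_width: 0.001
grasp_force: 2.0
```

```bash

python3 -m creep '[[-1,0,2,0,0,0,0],[-1,0,2,0,0,0,0],[-1,0,0,0,0,0,0]]'
python3 - <<'E'
from h import *
lugs("w2")
E
```

```text
t: 4.95
eef_pos: [0.5112, 0.0866, 0.0793]
tool_rot: [0.002, 0.685, 0.728, 0.001]
contact_force: [3.9, -5.1, -0.7]
gripper_width: 0.001
grasp_force: 2.7
[426 142  36  32 883] [555. 148. 102.] ang 108.5 r 83.1
[ 576  153   47   33 1123] [617. 147. 101.] ang 64.3 r 81.8
[ 435  224   62   58 2699] [570. 110. 106.] ang 109.1 r 42.0
[ 290  235   66   53 1705] [511.  97. 102.] ang 157.0 r 79.8
[315 350   9  22 140] [513.  43. 100.] ang -162.6 r 77.9
```

```bash

python3 -m creep '[[-1,0,2,0,0,0,0],[-1,0,2,0,0,0,0],[-1,0,0,0,0,0,0],[-1,0,0,0,0,0,0]]'
python3 - <<'E'
from h import *
lugs("w3")
E
```

```text
t: 5.5
eef_pos: [0.5111, 0.0912, 0.0794]
tool_rot: [0.002, 0.685, 0.728, 0.002]
contact_force: [3.2, -4.7, 1.4]
gripper_width: -0.001
grasp_force: 2.1
[436 149  37  33 886] [559. 150. 102.] ang 105.0 r 83.1
[ 583  171   46   31 1077] [621. 145. 101.] ang 60.7 r 81.9
[ 439  232   62   57 2652] [572. 111. 106.] ang 105.8 r 42.2
[ 290  235   66   52 1712] [512. 102. 102.] ang 153.7 r 80.3
[635 282   5  15  49] [660.  95.  95.] ang 14.4 r 77.9
[315 351   6  21  84] [512.  47. 100.] ang -165.7 r 77.4
[581 383   5  13  38] [655.  32.  95.] ang -33.2 r 79.3
```

View pics/w3.png

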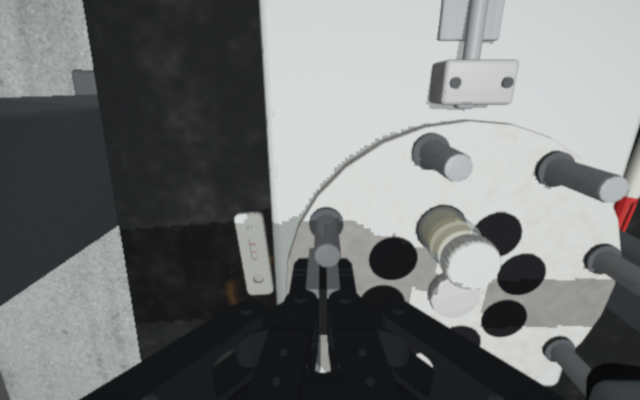

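It still resists at about 30° of the step and the contact looks clean: the lug at (327,235) sits squarely against the finger. I'll carry on in small steps.

```bash

python3 -m creep '[[-1,0,2,0,0,0,0],[-1,0,2,0,0,0,0],[-1,0,0,0,0,0,0]]'
python3 - <<'E'
from h import *
lugs("w4")
E
python3 -m creep '[[-1,0,2,0,0,0,0],[-1,0,2,0,0,0,0],[-1,0,0,0,0,0,0]]'
python3 - <<'E'
from h import *
lugs("w5")
E
```

```text
t: 5.92
eef_pos: [0.5099, 0.0959, 0.079]
tool_rot: [0.001, 0.685, 0.729, 0.001]
contact_force: [1.0, -1.2, -0.6]
gripper_width: 0.003
grasp_force: 0.8
[452 158  37  33 903] [565. 152. 102.] ang 101.1 r 83.3
[ 592  189   46   32 1050] [627. 142. 101.] ang 56.7 r 81.9
[ 290  235   66   53 1777] [513. 107. 102.] ang 150.3 r 81.1
[ 446  241   63   57 2621] [575. 112. 106.] ang 101.8 r 42.2
[633 301   7  16  60] [661.  90.  95.] ang 10.4 r 77.6
[315 352   5  20  64] [511.  52. 101.] ang -169.5 r 77.2
[575 394  11   6  46] [654.  32.  95.] ang -33.6 r 78.1
t: 6.35
eef_pos: [0.5083, 0.1003, 0.0781]
tool_rot: [-0.001, 0.685, 0.729, -0.0]
contact_force: [-0.2, 0.2, 1.1]
gripper_width: -0.002
grasp_force: 0.0
[468 168  38  33 926] [570. 153. 102.] ang 97.5 r 83.3
[602 207  38  33 918] [630. 139. 101.] ang 53.4 r 81.4
[ 290  236   71   53 1867] [514. 111. 102.] ang 147.2 r 82.0
[ 454  250   63   58 2667] [577. 112. 106.] ang 98.5 r 42.2
[634 318   6  17  61] [663.  85.  95.] ang 6.5 r 77.9
[315 351   6  21  83] [510.  58. 100.] ang -173.9 r 77.4
```

```bash

python3 -m creep '[[-1,0,0,0,0,0,0],[-1,0,0,0,0,0,0],[-1,0,0,0,0,0,0],[-1,0,0,0,0,0,0],[-1,0,0,0,0,0,0]]'
python3 - <<'E'
from h import *
lugs("w6")
E
```

```text
t: 7.02
eef_pos: [0.509, 0.0994, 0.0783]
tool_rot: [0.0, 0.685, 0.728, 0.0]
contact_force: [0.3, -0.7, -0.6]
gripper_width: 0.001
grasp_force: 0.0
[466 165  39  33 926] [570. 153. 102.] ang 97.3 r 83.2
[602 205  38  33 949] [631. 139. 101.] ang 53.2 r 81.5
[ 290  234   70   55 1883] [515. 110. 102.] ang 147.6 r 81.3
[ 453  247   63   59 2642] [577. 112. 106.] ang 98.4 r 42.3
[633 316   7  18  72] [663.  85.  96.] ang 6.4 r 77.8
[315 350   5  21  59] [510.  57. 101.] ang -173.3 r 77.1
```

```bash
python3 - <<'E'
from h import *
p,d=read_camera("top");cv2.imwrite("pics/top1.png",p[...,::-1]);g=cv2.cvtColor(p,cv2.COLOR_RGB2GRAY)
x0,y0=335,160
b=(g[y0:260,x0:430]<110).astype(np.uint8)
n,l,s,ce=cv2.connectedComponentsWithStats(b)
for i in range(1,n):
    if 30<s[i,4]<150:
        q=ray("top",ce[i]+[x0,y0],.066)[0,:2]*1000-[587.5,71];print(s[i,4],np.round(q),np.degrees(np.arctan2(q[1],q[0]))-3.65)
E
```

```text
128 [100.  57.] 26.151083841535833
```

```bash

python3 -m creep '[[-1,0,-3,0,0,0,0],[-1,0,-3,0,0,0,0],[-1,0,0,0,0,0,0],[-1,0,0,0,0,0,0]]'
python3 - <<'E'
from h import *
lugs("w7")
E
```

```text
t: 7.62
eef_pos: [0.5089, 0.0934, 0.0783]
tool_rot: [-0.0, 0.685, 0.728, 0.0]
contact_force: [0.1, -0.5, -0.1]
gripper_width: 0.001
grasp_force: 0.0
[470 150  39  34 963] [570. 153. 102.] ang 97.4 r 83.2
[607 192  33  32 830] [630. 139. 100.] ang 53.4 r 81.0
[333 221  29  33 717] [518. 120. 102.] ang 140.8 r 83.5
[ 455  235   65   59 2742] [577. 112. 105.] ang 98.5 r 42.1
[ 290  259   66   30 1175] [509. 101. 102.] ang 154.9 r 82.8
[316 342   5  21  53] [510.  57. 100.] ang -173.2 r 77.1
```

```bash

python3 -m creep '[[-1,0,-3,35,0,0,0],[-1,0,-15,50,0,0,0],[-1,0,-25,50,0,0,0],[-1,0,-12,0,0,0,0],[-1,0,0,0,0,0,0]]'
python3 - <<'E'
from h import *
lugs("w8")
E
```

```text
t: 8.3
eef_pos: [0.5085, 0.0378, 0.213]
tool_rot: [-0.0, 0.686, 0.728, 0.0]
contact_force: [0.1, 0.9, 0.3]
gripper_width: -0.006
grasp_force: 0.0
[408  41  18  18 257] [571. 151. 102.] ang 96.9 r 81.8
[485  67  21  17 277] [632. 138. 102.] ang 51.9 r 81.4
[333  86  16  17 200] [518. 118. 102.] ang 141.7 r 82.2
[403  94  33  32 822] [578. 110. 106.] ang 97.2 r 39.8
[511 140  21  11 173] [666.  87. 101.] ang 7.6 r 81.3
[312 164  14  15 176] [505.  57. 102.] ang -173.7 r 82.0
[479 210  18  16 198] [653.  24. 101.] ang -38.4 r 81.8
[347 224  14  16 168] [539.   4. 101.] ang -128.7 r 81.9
[413 241  16  16 175] [600.  -9. 101.] ang -83.5 r 81.7
```

The disc stopped about 7° short of its stop with no contact, so friction is holding it. For the next steps I'll push the lug right up to its nominal place by position. Second click: lower behind the next lug and push.

```bash

python3 -m creep '[[-1,0,-6,-50,0,0,0],[-1,0,0,-50,0,0,0],[-1,0,0,-25,0,0,0],[-1,0,0,-10,0,0,0],[-1,0,0,0,0,0,0]]'
python3 -m creep '[[-1,0,4,0,0,0,0],[-1,0,4,0,0,0,0],[-1,0,4,0,0,0,0],[-1,0,4,0,0,0,0],[-1,0,4,0,0,0,0]]'
python3 -m creep '[[-1,0,4,0,0,0,0],[-1,0,4,0,0,0,0],[-1,0,4,0,0,0,0],[-1,0,4,0,0,0,0],[-1,0,4,0,0,0,0]]'
python3 -m creep '[[-1,0,4,0,0,0,0],[-1,0,4,0,0,0,0],[-1,0,4,0,0,0,0],[-1,0,0,0,0,0,0],[-1,0,0,0,0,0,0]]'
python3 - <<'E'
from h import *
lugs("w9")
E
```

```text
t: 8.98
eef_pos: [0.5084, 0.0327, 0.0776]
tool_rot: [-0.0, 0.685, 0.729, -0.001]
contact_force: [0.7, -0.5, 0.3]
gripper_width: -0.0
grasp_force: 0.0
t: 9.6
eef_pos: [0.509, 0.05, 0.0786]
tool_rot: [0.001, 0.686, 0.728, -0.001]
contact_force: [-0.5, -13.8, 4.3]
gripper_width: -0.0
grasp_force: 6.6
t: 10.22
eef_pos: [0.5088, 0.0686, 0.0786]
tool_rot: [0.001, 0.686, 0.727, -0.001]
contact_force: [-0.5, -9.5, 4.7]
gripper_width: -0.005
grasp_force: 4.9
t: 10.85
eef_pos: [0.5103, 0.0836, 0.0787]
tool_rot: [0.001, 0.685, 0.728, 0.001]
contact_force: [3.5, -4.4, -1.1]
gripper_width: -0.001
grasp_force: 2.2
[422 137  36  33 900] [552. 147. 102.] ang 110.8 r 83.1
[ 576  143   48   33 1152] [614. 148. 101.] ang 66.6 r 81.8
[ 505  221   68   59 2935] [598. 110. 105.] ang 69.0 r 40.6
[ 290  237   66   51 1727] [510.  94. 102.] ang 159.3 r 79.7
[315 349  14  23 240] [513.  41. 100.] ang -161.0 r 78.6
```

```bash

python3 -m creep '[[-1,0,3,0,0,0,0],[-1,0,3,0,0,0,0],[-1,0,3,0,0,0,0],[-1,1,3,0,0,0,0],[-1,1,3,0,0,0,0]]'
python3 -m creep '[[-1,1,3,0,0,0,0],[-1,1,3,0,0,0,0],[-1,1,3,0,0,0,0],[-1,0,0,0,0,0,0],[-1,0,0,0,0,0,0]]'
python3 - <<'E'
from h import *
lugs("w10")
E
```

```text
t: 11.52
eef_pos: [0.5122, 0.0989, 0.0789]
tool_rot: [0.001, 0.685, 0.728, 0.001]
contact_force: [2.1, -3.6, 0.5]
gripper_width: 0.007
grasp_force: 1.7
t: 12.15
eef_pos: [0.5137, 0.1085, 0.0782]
tool_rot: [-0.0, 0.685, 0.729, -0.0]
contact_force: [0.4, -0.0, -0.9]
gripper_width: 0.004
grasp_force: 0.0
[474 185  38  32 902] [580. 154. 101.] ang 90.8 r 83.3
[ 290  238   72   51 1862] [520. 119. 102.] ang 140.2 r 81.7
[596 238  44  32 958] [639. 134. 101.] ang 46.3 r 81.8
[ 505  288   65   55 2561] [610. 103. 105.] ang 49.6 r 40.2
[612 343  28  31 610] [666.  77.  99.] ang 1.0 r 79.8
```

Second click is on the stop (lug at 90.8°). Now the third.

```bash

python3 -m creep '[[-1,-1,-5,0,0,0,0],[-1,0,0,45,0,0,0],[-1,-2,-33,5,0,0,0],[-1,-2,-32,0,0,0,0],[-1,0,0,0,0,0,0]]'
python3 - <<'E'
from h import *
lugs("w11")
E
python3 -m creep '[[-1,0,0,-30,0,0,0],[-1,0,0,-20,0,0,0],[-1,0,0,0,0,0,0]]'
python3 -m creep '[[-1,0,4,0,0,0,0],[-1,0,4,0,0,0,0],[-1,0,4,0,0,0,0],[-1,0,4,0,0,0,0],[-1,0,4,0,0,0,0]]'
python3 -m creep '[[-1,0,4,0,0,0,0],[-1,0,4,0,0,0,0],[-1,0,4,0,0,0,0],[-1,0,4,0,0,0,0],[-1,0,4,0,0,0,0]]'
python3 -m creep '[[-1,0,4,0,0,0,0],[-1,0,4,0,0,0,0],[-1,0,0,0,0,0,0]]'
```

```text
t: 12.82
eef_pos: [0.5085, 0.0352, 0.1286]
tool_rot: [0.0, 0.687, 0.727, -0.0]
contact_force: [-0.8, -0.6, -0.3]
gripper_width: -0.0
grasp_force: 0.0
[469   8  33  30 700] [580. 152. 102.] ang 90.7 r 81.5
[351  65  24  25 482] [524. 125. 102.] ang 135.3 r 82.1
[576  64  36  24 703] [639. 132. 102.] ang 45.6 r 80.9
[ 499  114   54   47 1922] [610. 101. 106.] ang 47.0 r 38.6
[598 175  25   7 126] [667.  80.  99.] ang 2.8 r 81.6
[306 176  21  23 380] [504.  66. 102.] ang -180.4 r 82.3
[353 265  13  23 216] [533.  11. 101.] ang -134.9 r 79.9
[530 264  26  23 427] [647.  17. 101.] ang -45.3 r 81.1
[433 297  23  23 359] [591. -10. 101.] ang -90.5 r 81.5
t: 13.25
eef_pos: [0.5078, 0.0392, 0.0771]
tool_rot: [-0.001, 0.685, 0.729, -0.001]
contact_force: [0.3, 0.9, 0.3]
gripper_width: -0.003
grasp_force: 0.0
t: 13.88
eef_pos: [0.5091, 0.0521, 0.079]
tool_rot: [0.003, 0.687, 0.727, -0.002]
contact_force: [-0.4, -16.6, 5.5]
gripper_width: 0.0
grasp_force: 8.0
t: 14.5
eef_pos: [0.5103, 0.0756, 0.0791]
tool_rot: [0.002, 0.686, 0.728, 0.0]
contact_force: [4.1, -7.8, -0.8]
gripper_width: 0.006
grasp_force: 3.9
t: 14.88
eef_pos: [0.51, 0.0862, 0.0789]
tool_rot: [0.001, 0.685, 0.728, 0.001]
contact_force: [1.3, -1.1, 0.5]
gripper_width: -0.005
grasp_force: 0.6
```

```bash

python3 -m creep '[[-1,0,3,0,0,0,0],[-1,0,3,0,0,0,0],[-1,0,3,0,0,0,0],[-1,1,3,0,0,0,0],[-1,1,3,0,0,0,0]]'
python3 -m creep '[[-1,1,3,0,0,0,0],[-1,1,2,0,0,0,0],[-1,1,2,0,0,0,0],[-1,0,0,0,0,0,0],[-1,0,0,0,0,0,0]]'
python3 - <<'E'
from h import *
lugs("w12")
E
```

```text
t: 15.5
eef_pos: [0.5114, 0.1015, 0.0788]
tool_rot: [0.0, 0.685, 0.728, 0.0]
contact_force: [0.6, -1.1, -0.6]
gripper_width: 0.003
grasp_force: 0.3
t: 16.12
eef_pos: [0.5138, 0.1084, 0.0782]
tool_rot: [-0.0, 0.685, 0.729, -0.0]
contact_force: [-0.2, 0.3, 0.2]
gripper_width: -0.002
grasp_force: 0.0
[474 184  37  33 910] [580. 154. 101.] ang 90.8 r 83.2
[ 290  237   72   52 1873] [520. 119. 102.] ang 140.2 r 81.6
[597 237  43  33 966] [639. 134. 101.] ang 46.3 r 82.0
[ 518  336   61   53 2210] [624.  77. 105.] ang 5.1 r 38.1
[612 342  28  32 621] [666.  77.  99.] ang 1.0 r 79.9
```

```bash

python3 -m creep '[[-1,-1,-5,0,0,0,0],[-1,0,0,50,0,0,0],[-1,0,10,42,0,0,0],[-1,20,50,0,0,0,0],[-1,20,50,0,0,0,0]]'
python3 -m creep '[[-1,20,50,0,0,0,0],[-1,0,8,0,0,0,0],[-1,0,0,0,0,0,0]]'
python3 - <<'E'
from h import *
lugs("w13")
p,d,K,T=wrist("w14");P=cloud(d,K,T)
m=(P[...,2]>.078)&(P[...,2]<.095)&(P[...,1]>.2)&(P[...,1]<.27)&(abs(P[...,0]-.575)<.04)&(d>0)
Q=P[m]*1000;print(len(Q),np.median(Q,0),np.percentile(Q,[3,97],axis=0))
p,d=read_camera("top");cv2.imwrite("pics/top2.png",cv2.resize(p[140:270,240:440,::-1],None,fx=4,fy=4,interpolation=cv2.INTER_CUBIC))
E
```

```text
t: 16.8
eef_pos: [0.5538, 0.2141, 0.1714]
tool_rot: [0.0, 0.686, 0.728, 0.001]
contact_force: [0.6, -0.2, -0.2]
gripper_width: -0.001
grasp_force: 0.0
t: 17.18
eef_pos: [0.5726, 0.2709, 0.1699]
tool_rot: [0.0, 0.685, 0.729, -0.001]
contact_force: [0.8, -1.1, -0.2]
gripper_width: -0.0
grasp_force: 0.0
[318 335  10  15 129] [581. 155. 102.] ang 89.7 r 84.5
454 [576.37944899 240.37728564  85.96246794] [[565.56912859 234.02295415  78.61042059]
 [587.01460139 243.81326597  87.80921283]]
```

View pics/w13.png

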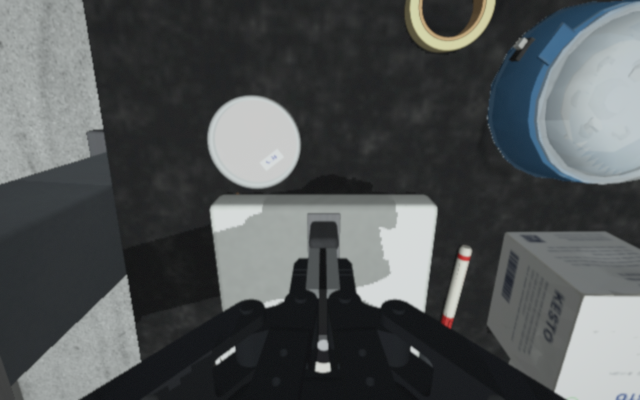

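The wrist view shows the handle at (323,235), its centre at about (576,239) mm, with the dish well clear at (255,142). The turntable is at about 0. I'll lower outside the handle and push it in.

```bash

python3 -m creep '[[-1,1,0,-50,0,0,0],[-1,0,0,-40,0,0,0],[-1,0,0,-15,0,0,0],[-1,0,0,0,0,0,0]]'
python3 -m creep '[[-1,0,-5,0,0,0,0],[-1,0,-5,0,0,0,0],[-1,0,-4,0,0,0,0],[-1,0,-3,0,0,0,0],[-1,0,-3,0,0,0,0]]'
python3 -m creep '[[-1,0,-3,0,0,0,0],[-1,1,-3,0,0,0,0],[-1,0,-3,0,0,0,0],[-1,0,-3,0,0,0,0],[-1,0,0,0,0,0,0]]'
python3 -m creep '[[-1,0,-3,0,0,0,0],[-1,1,-3,0,0,0,0],[-1,0,-2,0,0,0,0],[-1,0,0,0,0,0,0]]'
```

```text
t: 17.82
eef_pos: [0.5739, 0.2704, 0.0652]
tool_rot: [-0.0, 0.685, 0.728, -0.001]
contact_force: [-0.2, -0.2, 1.1]
gripper_width: -0.002
grasp_force: 0.0
t: 18.45
eef_pos: [0.5743, 0.2521, 0.0657]
tool_rot: [-0.0, 0.685, 0.729, 0.001]
contact_force: [0.2, 2.9, 0.9]
gripper_width: -0.002
grasp_force: 0.8
t: 19.08
eef_pos: [0.5748, 0.243, 0.0654]
tool_rot: [-0.001, 0.684, 0.729, 0.002]
contact_force: [-0.9, 8.8, -0.8]
gripper_width: 0.003
grasp_force: 4.4
t: 19.58
eef_pos: [0.5752, 0.2363, 0.0654]
tool_rot: [-0.002, 0.683, 0.73, 0.002]
contact_force: [-0.4, 3.1, 1.2]
gripper_width: -0.0
grasp_force: 1.9
```

```bash

python3 -m creep '[[-1,0,-2,0,0,0,0],[-1,0,-2,0,0,0,0],[-1,0,0,0,0,0,0],[-1,0,0,0,0,0,0]]'
python3 -m creep '[[-1,0,-2,0,0,0,0],[-1,0,-2,0,0,0,0],[-1,0,0,0,0,0,0],[-1,0,0,0,0,0,0]]'
```

```text
t: 20.08
eef_pos: [0.5758, 0.229, 0.0653]
tool_rot: [-0.001, 0.685, 0.729, 0.001]
contact_force: [-0.5, 7.0, 0.5]
gripper_width: -0.0
grasp_force: 3.4
t: 20.58
eef_pos: [0.5757, 0.2289, 0.0654]
tool_rot: [-0.002, 0.684, 0.73, 0.002]
contact_force: [-0.4, 14.9, -1.9]
gripper_width: 0.0
grasp_force: 7.1
```

The bolt is at its stop: it no longer moves while the force rises to 15 N, at y≈229 as predicted. I'll retreat and check.

```bash

python3 -m creep '[[-1,0,8,0,0,0,0],[-1,0,20,0,0,0,0],[-1,0,20,20,0,0,0],[-1,0,0,60,0,0,0],[-1,0,20,60,0,0,0]]'
python3 -m creep '[[-1,-40,40,20,0,0,0],[-1,-40,40,0,0,0,0],[-1,-40,40,0,0,0,0],[-1,0,0,0,0,0,0]]'
python3 - <<'E'
from h import *
p,d=read_camera("top");g=cv2.cvtColor(p,cv2.COLOR_RGB2GRAY)
cv2.imwrite("pics/top3.png",cv2.resize(p[140:270,240:440,::-1],None,fx=4,fy=4,interpolation=cv2.INTER_CUBIC))
x0,y0=290,160
n,l,s,ce=cv2.connectedComponentsWithStats((g[y0:260,x0:430]<110).astype(np.uint8))
for i in range(1,n):
    if 30<s[i,4]<150:
        q=ray("top",ce[i]+[x0,y0],.066)[0,:2]*1000-[587.5,71];print(s[i,4],np.round(q),np.degrees(np.arctan2(q[1],q[0]))-3.65,np.hypot(*q))
E
```

```text
t: 21.2
eef_pos: [0.576, 0.2895, 0.2057]
tool_rot: [0.001, 0.686, 0.727, -0.001]
contact_force: [1.4, 0.7, 0.1]
gripper_width: 0.001
grasp_force: 0.0
t: 21.7
eef_pos: [0.4511, 0.4163, 0.2239]
tool_rot: [-0.001, 0.682, 0.732, -0.001]
contact_force: [0.3, -0.4, 0.2]
gripper_width: -0.001
grasp_force: 0.0
110 [ 30. -17.] -33.02174991267046 34.8986959554209
81 [26. 30.] 45.044634006886625 39.719410923863286
83 [  2. -40.] -90.47917626838934 40.14243732116678
84 [-3. 40.] 90.34834497820803 39.804759356043284
41 [-10. 141.] 90.43461471762247 140.94210717967582
86 [-27. -30.] -135.6957334183786 40.583299673662374
84 [-30.  26.] 135.50123166795225 40.228550085768795
83 [-40.  -3.] -179.73313058226182 40.52339933501284
```

View pics/top3.png

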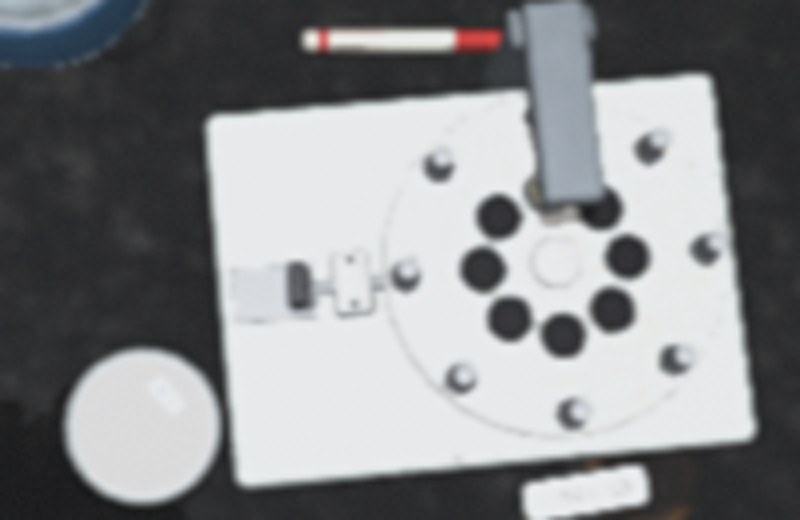

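The vial is under the head, the spots sit on the 45° grid, and the handle is about 141 mm out, which is home. The dish, cassette and marker look untouched.

```bash
python3 -c "
from station import *
print(hand_in())"
```

```text
the job is handed in; nothing more can be done
None
```

I turned the turntable three clicks clockwise so the vial stands under the reader head, pushed the lock bolt home against its stop, and handed the job in at about 22 s; the hand-in returned no verdict.

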